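# Hang the child's last on the bench rail and slide it to the brass mark

## Task

Two wooden shoe lasts with steel hooks stand on the bench. Take the smaller one, hook it over the rail close to the rail's free ball end, then slide it along the rail, still hooked on, until it hangs over the brass strip, and let go so that it hangs freely and upright. Leave the larger last where it stands.

Things in the scene. Friction and masses are not known exactly. Their poses are not given: they have to be found in the camera images.
- small_last: Smaller shoe last, wood, 130 mm long (x, toe +x), 56 wide, 62 high at heel, 0.2-0.4 kg. A steel hook (strap 18 wide, 4 thick) rises from the heel: stem inner face x=-16, tip inner face x=+16 reaching down to z=-30; open to +x from there to the wood (z<-83). ORIGIN: underside of the crown, above the centre of mass; sole z=-145, x -51 to +79. Grip tab on crown: 36 (x) x 14 (y), z +4 to +46.
- large_last: Larger shoe last, a bystander, not to be moved: same wood, hook, grip tab and origin (underside of the hook's crown, 145 mm above its sole), but 200 mm long (x, toe +x), 80 wide and 85 high at the heel. It stands on its sole on the bench.
- rail_stand: Fixed stand. ORIGIN: centre of the underside of its wooden board, 80 (x) x 360 (y) x 12 mm. A level round steel rail, 14 mm thick, runs along y with its axis at x=0, z=168 mm (top 175), from the only post (20 mm thick, y=-165) to the free end: a 22 mm steel ball at y=+155. Nothing is above the rail. Close to the ball end: hook's middle at y +60 to +145.
- mark_strip: The mark: fixed brass strip, 10 mm wide (y), 3 thick, flat on the stand's board across the rail's direction; at x=+108 its far end turns up 40 mm. ORIGIN: its underside, straight below the rail's axis; axes parallel to the stand's. It lies between y=-90 and y=0 of the stand. The hook's middle must end above its centre line.
Mind the look-alikes: they are no part of the job. Leave any green or pink look-alike of the small_last alone.

How it is judged:
On the way, in this order (a step that is already met when the one before it is completed fails the run):
1. the small last's hook is over the rail (crown less than 14 mm above the rail's top, rail inside the hook) close to the ball end (z of small_last in the frame of rail_stand between 0.168 and 0.189 m and x of small_last in the frame of rail_stand between -0.016 and 0.016 m and y of small_last in the frame of rail_stand between 0.05 and 0.155 m), for 0.1 s.
2. still hooked, it slides along the rail on the ball-end side of the strip, 15 to 50 mm short of it (z of small_last in the frame of rail_stand between 0.168 and 0.195 m and x of small_last in the frame of rail_stand between -0.016 and 0.016 m and y of small_last in the frame of mark_strip between 0.015 and 0.05 m), for 0.04 s.
At the end, for the whole second after the job is handed in: The small last hangs at rest by its hook on the rail, its weight on the rail and upright within 12 degrees, with the hook's middle within 15 mm along the rail of the brass strip's centre line; the large last stands within 20 mm of where it was (z of small_last in the frame of rail_stand between 0.168 and 0.181 m and x of small_last in the frame of rail_stand between -0.016 and 0.016 m and y of small_last in the frame of mark_strip between -0.015 and 0.015 m and angle between small_last's own z axis and vertical below 0.21 rad and contact force between small_last and rail_stand above 0.5 N and linear speed of small_last below 0.03 m/s and distance of large_last from where it was at the start of the episode below 0.02 m); the robot touches nothing.
It fails at once if the large last is moved by more than 20 mm or tipped over (distance of large_last from where it was at the start of the episode above 0.02 m or angle between large_last's own z axis and vertical above 0.3 rad).
It also fails if it takes over 45 s, if anything falls off the work surface, if the arm or the gripper's body presses on something with over 40 N, if the wrist force passes 120 N, or if a joint passes its speed limit or range.

## Robot

A 6-joint arm with a two-finger parallel gripper is mounted at the origin on the work surface. World frame = base frame: x ahead of the robot, y to its left, z up, the work surface at z = 0. Lengths are in m, angles in rad, forces in N, time in s.
With the tool pointing down it reaches from about 0.35 to 0.975 m from the base axis. Payload 4.9 kg.
Tool frame: the origin (TCP) lies at the very end of the fingers, on their centre line; the grasp point (between the pads) lies 19 mm behind it; z points along the fingers, y is the line along which they close (so a half turn about z gives the same grasp; the last joint's range is limited). The gripper opens to 85 mm and grips with 20 to 120 N. Pads are 22 mm wide; open, the fingers measure 114 mm over their backs; the gripper's body (76 mm by 85 mm) begins 54 mm behind the grasp point. The pads swing forward as they close: fully open they stand 13 mm farther back than shut.
Start: joints at [1.103, 0.053, 1.613, -0, 1.476, -0.119], TCP at [0.214, 0.587, 0.231] pointing down, gripper open.
Joint ranges: [-3.01, 3.01], [-1.01, 2.22], [0.06, 2.58], [-1.02, 4.17], [0.09, 2.62], [-3.14, 3.14]. Speed limits (rad/s): [2.57, 2.57, 3.14, 3.14, 3.14, 3.14].

## Interface

Orientations are given as a unit quaternion [w, x, y, z].
In Python, from plant import manip gives the robot as it stands.
- The arm moves only by the tool play_rows, never from a script. Its argument "series" is a list that holds one entry, the list of rows, each a list of 7 numbers: the shift along the world's x, y, z in m, then the turn, a rotation vector about the world's x, y, z in degrees, then the opening, from 0 (shut) to 1 (fully open). In form: [[[dx, dy, dz, rx, ry, rz, grip], ...]]. A call has 1 to 10 rows; each row shifts and turns the commanded pose from where the row before left it; what a row does not reach is not made up. A row lasts 1/10 s, in which the tool goes at most 50 mm and 8.59 degrees, less where a joint would pass 70% of its speed; a pose out of reach is approached as far as the arm can. A call with a gripper value outside its range is refused whole. The fingers move at their own pace and stop on an object; the grip force is fixed at half the most. Time passes only in rows, so rows that do not move let the fingers close. It gives the time, the measured TCP pose, the force, the opening and the grip force at its end, in the units of the state.
- manip.state(): the state, without advancing time (a new reading comes with each control period).
- manip.grab_frame(name): name is "scene" or "side" or "wrist"; returns a dict with "frame" (384x512x3 uint8, blue, green, red), "mtx" (3x3 intrinsics, pixels), "R" (3x3) and "t" (3): a world point X has camera coordinates R X + t. Camera axes: x right, y down, z forward; pixel columns grow to the right and rows downward; lengths in m; the calibration is good to about 2 mm. A picture is of the moment at which its call begins. There is no depth.
- manip.job_done(): hands the job in; it is judged then, once.
The state is a dict: "time": time; "joint_pos": joint angles; "joint_vel": joint speeds; "joint_efforts": joint torques, N m; "tool_pos": TCP position; "tool_rot": TCP orientation; "contact_force": force on the tool from outside, world axes, zero at the start; "ft_torque": the same for the moment, N m; "gripper_width": opening from 0.0 (shut) to 1.0 (fully open); "grasp_force": force on a finger pad.
Only numpy, scipy, OpenCV 4.12 (cv2) and the standard library are available. Lean on these libraries where they do the work, as an engineer would, in place of code of your own. Each camera call takes 0.05 s, during which the arm holds its last target. There are 200 camera calls.

## Working session

There is one attempt and no reset: what is moved stays moved. The work goes in short steps, Python scripts to look and compute and a tool call to move; the robot and the scene stay as the last step left them, time stands still between calls to the robot, and variables do not carry over. Pictures are saved under pics/ and viewed, at most 10 in all, crops included, and the job is handed in when it is done.

Besides the shell and the picture viewer there is one more tool, called after ">>>" as name(argument=value, ...), one argument or row to a line, values as JSON. play_rows: Moves the arm, as the interface text tells. Its arguments: {"type":"object","properties":{"series":{"type":"array"}},"required":["series"]}

```bash
mkdir -p pics; python3 - <<'E'
from plant import manip
import cv2,pickle
d={}
for n in("scene","side"):
    f=manip.grab_frame(n); d[n]=f; cv2.imwrite(f"pics/{n}0.png",f["frame"])
    print(n,f["mtx"].tolist(),f["R"].round(3).tolist(),f["t"].tolist())
pickle.dump(d,open("f0.pkl","wb"))
print(manip.state())
E
```

```text
scene [[370.74183079890355, 0.0, 262.68820919488354], [0.0, 370.74183079890355, 181.41365901488714], [0.0, 0.0, 1.0]] [[0.827, 0.562, -0.021], [0.327, -0.511, -0.795], [-0.458, 0.65, -0.606]] [-0.39473891598624883, -0.13021507546491723, 1.3246466083062594]
side [[438.8097403437028, 0.0, 253.85783470947985], [0.0, 438.8097403437028, 189.48462807539806], [0.0, 0.0, 1.0]] [[0.866, -0.499, -0.015], [-0.338, -0.565, -0.753], [0.367, 0.657, -0.658]] [-0.5092293920656067, 0.23562086222322193, 1.2166731475098511]
{'time': 0.1, 'joint_pos': array([ 1.10300262e+00,  5.32958733e-02,  1.61411997e+00, -2.02895331e-07,
        1.47601833e+00, -1.18990437e-01]), 'joint_vel': array([ 0.00104848, -0.00104897, -0.00354021, -0.00044198, -0.00043701,
       -0.00063428]), 'joint_efforts': array([ 1.02448619e-03, -3.94903207e+01, -3.71363211e+01, -1.06602433e-04,
        3.86772183e-03,  1.69846260e-06]), 'tool_pos': array([0.2133514 , 0.5868693 , 0.23020478]), 'tool_rot': array([-2.66187160e-04,  1.73518797e-01,  9.84830127e-01, -8.81440703e-04]), 'contact_force': array([-0.75122244,  0.16281966, -0.46603124]), 'ft_torque': array([-0.01244826,  0.02505237, -0.01481397]), 'grasp_force': 0.0, 'gripper_width': 1.0004222351288603}
```

View pics/scene0.png

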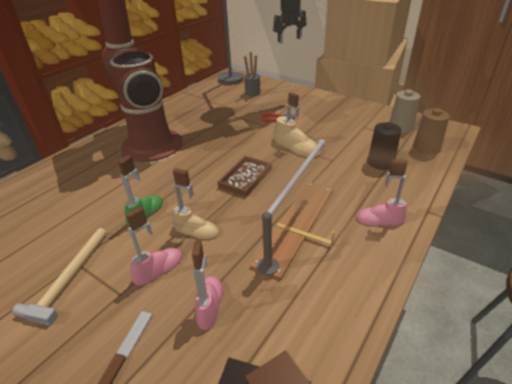

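View pics/side0.png

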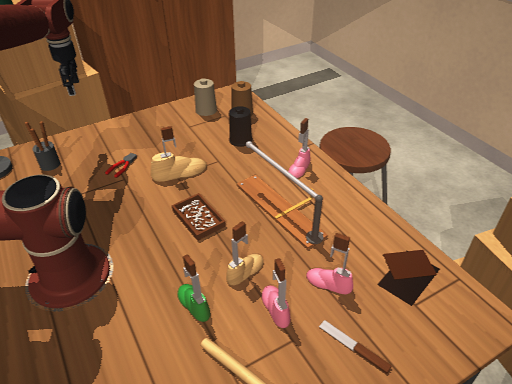

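The wooden candidates are at scene (293,130) / side (175,165) and scene (192,215) / side (242,262). The second looks smaller, and the green and pink ones are look-alikes. I'll enlarge to confirm.

```bash
python3 - <<'E'
import cv2,pickle,numpy as np
d=pickle.load(open("f0.pkl","rb"))
def crop(n,x,y,w,h,s,name):
    im=cv2.resize(d[n]["frame"][y:y+h,x:x+w],None,fx=s,fy=s,interpolation=cv2.INTER_CUBIC)
    st=20
    for u in range((x//st+1)*st,x+w,st): cv2.line(im,((u-x)*s,0),((u-x)*s,6),(255,255,255),1);cv2.putText(im,str(u),((u-x)*s-10,18),0,.4,(255,255,255),1)
    for v in range((y//st+1)*st,y+h,st): cv2.line(im,(0,(v-y)*s),(6,(v-y)*s),(255,255,255),1);cv2.putText(im,str(v),(8,(v-y)*s+4),0,.4,(255,255,255),1)
    cv2.imwrite(f"pics/{name}.png",im)
crop("scene",160,85,190,145+45,3,"c1") if 0 else crop("scene",150,85,200,195,3,"c1")
crop("side",140,110,200,190,3,"c2")
E
```

```text
(no output)
```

View pics/c1.png

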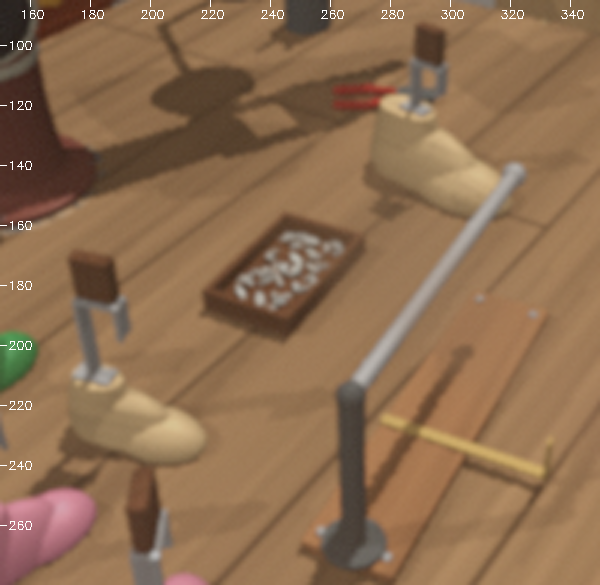

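View pics/c2.png

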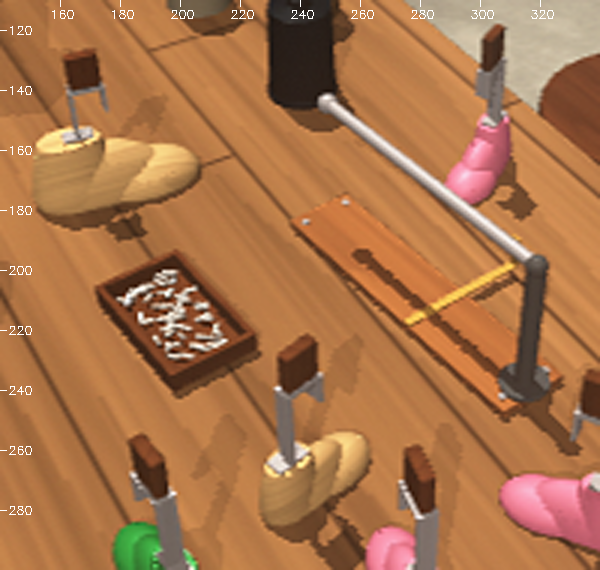

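The small wooden last is at scene (182,215) / side (238,260). It has a long exposed stem (about 50 mm) and a short body. The one at scene (290,130) has a short exposed stem (85 mm heel), so it is the large last. The green and pink ones are decoys.

```bash
cat > h.py <<'E'
import numpy as np
from scipy.optimize import least_squares
def proj(f,X):
    c=f["R"]@X.T+np.array(f["t"])[:,None]; p=f["mtx"]@c; return (p[:2]/p[2]).T
def W(q,P):
    c,s=np.cos(q[2]),np.sin(q[2]); R=np.array([[c,-s,0],[s,c,0],[0,0,1]])
    return np.array(P)/1000@R.T+[q[0],q[1],q[3] if len(q)>3 else 0]
def fit(d,pts,q0):
    r=lambda q:np.concatenate([(proj(d[n],W(q,[p]))[0]-uv) for n,p,uv in pts])
    s=least_squares(r,q0,loss="soft_l1"); return s.x,r(s.x).reshape(-1,2).round(1)
E
python3 - <<'E'
import pickle,numpy as np
from h import *
d=pickle.load(open("f0.pkl","rb"))
S=lambda p,u,v:("scene",p,np.array([u/3+150,v/3+85]))
D=lambda p,u,v:("side",p,np.array([u/3+140,v/3+110]))
st=[S((-40,180,12),478,290),D((-40,180,12),290,220),S((40,180,12),550,315),D((40,180,12),345,195),
S((-40,-180,12),303,548),D((-40,-180,12),508,415),S((40,-180,12),390,582),D((40,-180,12),562,378),
S((0,155,168),515,172),D((0,155,168),327,103),S((0,-165,168),351,390),D((0,-165,168),536,264)]
q,r=fit(d,st,[.6,0.1,0.]); print("stand",q,r.tolist())
# strip: ray-plane at z=13.5mm -> stand frame
for n,u,v,z in(("scene",383,418,.0145),("scene",465,445,.0145),("scene",545,475,.0145),("side",408,323,.0145),("side",465,292,.0145)):
    f=d[n];o=(150,85) if n=="scene" else (140,110)
    ray=f["R"].T@np.linalg.inv(f["mtx"])@[u/3+o[0],v/3+o[1],1];c=-f["R"].T@np.array(f["t"])
    X=c+ray*(z-c[2])/ray[2]; dx=X[:2]-q[:2];C,s=np.cos(q[2]),np.sin(q[2])
    print(n,"strip in stand",[round(C*dx[0]+s*dx[1],4),round(-s*dx[0]+C*dx[1],4)])
def last(a,name,q0):
    p,r=fit(d,a,q0); print(name,p,r.tolist()); p,r=fit(d,a,[*p,.145]); print(name,p,r.tolist())
last([S((0,0,46),95,257),D((0,0,46),298,343),S((0,0,4),96,303),D((0,0,4),299,390),
 S((79,0,-130),205,438),D((79,0,-130),365,448),S((18,0,-30),122,338),D((18,0,-30),319,398),S((-18,0,-83),95,377),D((-18,0,-83),288,460)],"small",[.5,.3,-.5])
last([S((0,0,46),430,27),D((0,0,46),82,55),S((0,0,4),428,63),D((0,0,4),86,87),S((18,0,-30),438,95),D((18,0,-30),105,107)],"large",[.5,.5,-.5])
E
```

```text
stand [ 0.63716897 -0.07832029  0.11647819] [[-1.6, -0.3], [0.1, -0.6], [-0.1, -1.4], [0.7, -1.3], [-1.6, -2.1], [-1.0, -1.5], [0.4, -0.9], [1.2, -1.6], [-0.4, 1.6], [0.7, -0.2], [-0.4, 2.6], [0.9, 0.3]]
scene strip in stand [np.float64(-0.0396), np.float64(-0.0291)]
scene strip in stand [np.float64(0.0366), np.float64(-0.0278)]
scene strip in stand [np.float64(0.1082), np.float64(-0.0305)]
side strip in stand [np.float64(-0.041), np.float64(-0.0326)]
side strip in stand [np.float64(0.0354), np.float64(-0.0331)]
small [ 0.41436114 -0.11187426  0.05922824] [[39.4, 20.0], [-18.5, 8.1], [40.4, 16.2], [-17.9, 2.3], [29.5, 13.7], [-16.0, 0.7], [37.8, 15.4], [-18.7, 4.7], [38.4, 11.5], [-17.5, 0.6]]
small [ 0.41114332 -0.23967362  0.26669861  0.14310877] [[-1.9, 0.6], [-0.1, 1.3], [0.5, -0.5], [0.2, -2.8], [-0.5, 1.3], [-0.0, -4.8], [0.5, 0.1], [-1.1, -0.2], [-0.2, 0.3], [0.1, -0.1]]
large [ 0.45612079  0.47645891 -0.44986469] [[35.5, 18.2], [-6.3, 2.6], [35.2, 16.1], [-5.9, 1.1], [34.0, 15.2], [-6.3, 1.3]]
large [ 0.41888857  0.26519144 -0.11808473  0.14453178] [[-0.5, 0.1], [-0.5, -0.5], [-0.2, 0.2], [-0.0, -0.4], [0.5, 0.4], [0.3, 0.1]]
```

```bash
python3 - <<'E'
import pickle,numpy as np
from h import *
d=pickle.load(open("f0.pkl","rb"))
for n,a,b in(("green",(126,158),(189,257)),("pink1",(137,213),(279,260)),("pink2",(198,248),(342,237))):
    P=[d[k]["mtx"]@np.c_[d[k]["R"],d[k]["t"]] for k in("scene","side")]
    import cv2
    X=cv2.triangulatePoints(P[0],P[1],np.array(a,float),np.array(b,float)); print(n,(X[:3]/X[3]).ravel().round(3))
E
```

```text
green [ 0.263 -0.273  0.193]
pink1 [ 0.437 -0.386  0.189]
pink2 [ 0.608 -0.396  0.186]
```

>>> play_rows(
  series=[
    [[0.02, -0.04, 0.004, 0, 0, 3.5, 1], [0.02, -0.04, 0.004, 0, 0, 3.5, 1], [0.02, -0.04, 0.004, 0, 0, 3.5, 1], [0.02, -0.04, 0.004, 0, 0, 3.5, 1], [0.02, -0.04, 0.004, 0, 0, 3.5, 1], [0.02, -0.04, 0.004, 0, 0, 3.5, 1], [0.02, -0.04, 0.004, 0, 0, 3.5, 1], [0.02, -0.04, 0.004, 0, 0, 3.5, 1], [0.02, -0.04, 0.004, 0, 0, 3.5, 1], [0.02, -0.04, 0.004, 0, 0, 3.5, 1]],
  ],
)

```text
time: 1.1
tool_pos: [0.4138, 0.1856, 0.2711]
tool_rot: [-0.0, -0.132, 0.991, 0.0]
contact_force: [0.0, 0.4, 0.1]
gripper_width: 1.0
grasp_force: 0.0
```

>>> play_rows(
  series=[
    [[0, -0.0426, 0, 0, 0, 0, 1], [0, -0.0426, 0, 0, 0, 0, 1], [0, -0.0426, 0, 0, 0, 0, 1], [0, -0.0426, 0, 0, 0, 0, 1], [0, -0.0426, 0, 0, 0, 0, 1], [0, -0.0426, 0, 0, 0, 0, 1], [0, -0.0426, 0, 0, 0, 0, 1], [0, -0.0426, 0, 0, 0, 0, 1], [-0.003, -0.0426, 0, 0, 0, 0, 1], [0, -0.0426, 0, 0, 0, 0, 0.7]],
  ],
)

```text
time: 2.1
tool_pos: [0.4099, -0.2403, 0.2709]
tool_rot: [-0.0, -0.13, 0.991, 0.0]
contact_force: [0.6, -0.6, -0.7]
gripper_width: 0.858
grasp_force: 0.0
```

```bash
python3 - <<'E'
from plant import manip
import cv2,pickle,numpy as np
from h import *
f=manip.grab_frame("wrist"); im=f["frame"].copy(); pickle.dump(f,open("w1.pkl","wb"))
q=[.411,-.240,.267,.145]
for x in(-18,18):
  for y in(-7,7):
    u=proj(f,W(q,[(x,y,46)]))[0]; cv2.circle(im,tuple(int(v) for v in u),2,(255,255,0),-1)
cv2.imwrite("pics/w1.png",im); print(manip.state()["tool_pos"])
E
```

```text
[ 0.40941835 -0.24536642  0.27059265]
```

View pics/w1.png

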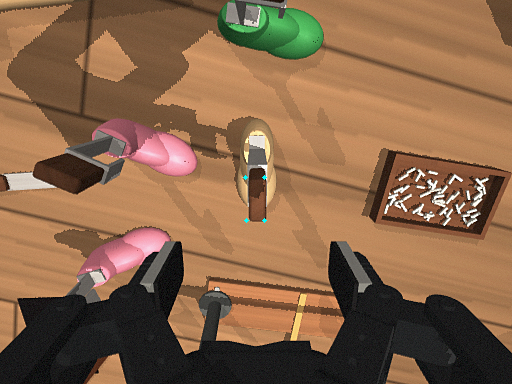

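The wrist view shows the small last's tab at (258,195), about 2 px from the prediction. The yaw matches and the fingers straddle it. I'll descend in two parts.

>>> play_rows(
  series=[
    [[0, 0, 0, 0, 0, 0, 0.7], [0, 0, 0, 0, 0, 0, 0.7], [0, 0, -0.02, 0, 0, 0, 0.7], [0, 0, -0.02, 0, 0, 0, 0.7], [0, 0, 0, 0, 0, 0, 0.7], [0, 0, 0, 0, 0, 0, 0.7]],
  ],
)

```text
time: 2.75
tool_pos: [0.4107, -0.2375, 0.2314]
tool_rot: [-0.0, -0.132, 0.991, 0.0]
contact_force: [-0.4, -0.6, 0.8]
gripper_width: 0.701
grasp_force: 0.0
```

>>> play_rows(
  series=[
    [[0, -0.002, -0.02, 0, 0, 0, 0.7], [0, 0, -0.02, 0, 0, 0, 0.7], [0, 0, -0.02, 0, 0, 0, 0.7], [0, 0, -0.014, 0, 0, 0, 0.7], [0, 0, 0, 0, 0, 0, 0.5], [0, 0, 0, 0, 0, 0, 0.3], [0, 0, 0, 0, 0, 0, 0.1], [0, 0, 0, 0, 0, 0, 0], [0, 0, 0, 0, 0, 0, 0], [0, 0, 0, 0, 0, 0, 0]],
  ],
)

```text
time: 3.75
tool_pos: [0.4114, -0.241, 0.159]
tool_rot: [0.001, -0.131, 0.991, -0.001]
contact_force: [-0.4, 1.2, 5.9]
gripper_width: 0.151
grasp_force: 59.6
```

>>> play_rows(
  series=[
    [[0, 0, 0, 0, 0, 0, 0], [0, 0, 0, 0, 0, 0, 0], [0, 0, 0, 0, 0, 0, 0], [0, 0, 0.005, 0, 0, 0, 0], [0, 0, 0.01, 0, 0, 0, 0], [0, 0, 0.01, 0, 0, 0, 0], [0, 0, 0, 0, 0, 0, 0], [0, 0, 0, 0, 0, 0, 0]],
  ],
)

```text
time: 4.55
tool_pos: [0.4107, -0.2408, 0.1827]
tool_rot: [0.0, -0.131, 0.991, -0.0]
contact_force: [-0.2, 0.1, -4.0]
gripper_width: 0.155
grasp_force: 58.6
```

>>> play_rows(
  series=[
    [[0, 0, 0.03, 0, 0, 0, 0], [0, 0, 0.032, 0, 0, 0, 0], [0.01, 0.03, 0, 0, 0, -1, 0], [0.012, 0.035, 0, 0, 0, -1.6, 0], [0.013, 0.04, 0, 0, 0, -2, 0], [0.015, 0.04, 0, 0, 0, -2, 0], [0.015, 0.04, 0, 0, 0, -1, 0], [0.01, 0.035, 0, 0, 0, -1, 0], [0.01, 0.027, 0, 0, 0, 0, 0], [0, 0, 0, 0, 0, 0, 0]],
  ],
)

```text
time: 5.55
tool_pos: [0.4958, 0.0092, 0.2436]
tool_rot: [-0.0, -0.058, 0.998, 0.001]
contact_force: [-0.7, -0.1, -3.2]
gripper_width: 0.152
grasp_force: 59.5
```

>>> play_rows(
  series=[
    [[0, 0, 0, 0, 0, 0, 0], [0, 0, 0, 0, 0, 0, 0], [0, 0, 0, 0, 0, 0, 0]],
  ],
)

```text
time: 5.85
tool_pos: [0.4953, 0.0054, 0.2441]
tool_rot: [-0.0, -0.055, 0.998, -0.0]
contact_force: [0.5, 0.7, -3.3]
gripper_width: 0.159
grasp_force: 59.5
```

```bash
python3 - <<'E'
from plant import manip
import cv2,pickle,numpy as np
from h import *
s=manip.state(); print(s["tool_pos"],s["tool_rot"],s["contact_force"])
t=s["tool_pos"]; out=[];d={}
for n,(x,y,w,h) in {"scene":(190,60,180,190),"side":(150,80,180,190)}.items():
    f=manip.grab_frame(n); d[n]=f; im=f["frame"].copy()
    k=3
    c=cv2.resize(im[y:y+h,x:x+w],(380*w//h,380))
    k=2; c=cv2.resize(im[y:y+h,x:x+w],None,fx=2.2,fy=2.2,interpolation=cv2.INTER_CUBIC)
    def dot(q,P,col):
        for u in proj(f,W(q,P)): cv2.circle(c,tuple(int(v) for v in (u-[x,y])*2.2),2,col,-1)
    dot([t[0],t[1],.117,t[2]-.013],[(18,0,-30),(-18,0,-83),(79,0,-130),(0,0,4)],(0,255,0))
    dot([.637,-.078,.1165,0],[(0,155,168),(0,-165,168),(0,100,175),(0,-30,15),(40,-30,15)],(255,255,0))
    out.append(c)
cv2.imwrite("pics/t1.png",np.hstack(out)); pickle.dump(d,open("f1.pkl","wb"))
E
```

```text
[0.49532859 0.00538011 0.24409619] [-2.02026360e-04 -5.51438841e-02  9.98478394e-01 -8.60165069e-05] [ 0.53690777  0.67157581 -3.34524248]
```

View pics/t1.png

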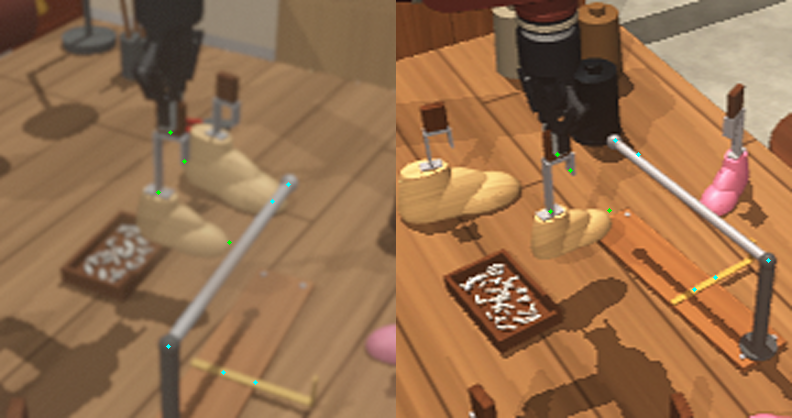

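The dots match the objects. The last is held level with yaw aligned to the stand, and the ball and strip fit. Now the sideways approach under the tip.

>>> play_rows(
  series=[
    [[0.015, 0.0018, -0.005, 0, 0, 0, 0], [0.02, 0.0023, 0, 0, 0, 0, 0], [0.02, 0.0023, 0, 0, 0, 0, 0], [0.02, 0.0023, 0, 0, 0, 0, 0], [0.02, 0.0023, 0, 0, 0, 0, 0], [0.02, 0.0023, 0, 0, 0, 0, 0], [0.015, 0.0017, 0, 0, 0, 0, 0], [0, 0, 0, 0, 0, 0, 0], [0, 0, 0, 0, 0, 0, 0]],
  ],
)

```text
time: 6.85
tool_pos: [0.6252, 0.0208, 0.239]
tool_rot: [-0.001, -0.056, 0.998, 0.0]
contact_force: [-0.7, -0.1, -2.3]
gripper_width: 0.155
grasp_force: 59.5
```

```bash
cat > look.py <<'E'
from plant import manip
import cv2,sys,numpy as np
from h import *
s=manip.state(); t=s["tool_pos"]; print(t,s["tool_rot"],s["contact_force"])
dx=t[:2]-[.637,-.078];c,S=np.cos(.1165),np.sin(.1165);print("tcp in stand",c*dx[0]+S*dx[1],-S*dx[0]+c*dx[1])
out=[]
for n,(x,y,w,h) in {"scene":(250,90,130,150),"side":(210,90,130,150)}.items():
    f=manip.grab_frame(n); k=3
    im=cv2.resize(f["frame"][y:y+h,x:x+w],None,fx=k,fy=k,interpolation=cv2.INTER_CUBIC)
    def dot(q,P,col):
        for u in proj(f,W(q,P)): cv2.circle(im,tuple(int(v) for v in (u-[x,y])*k),2,col,-1)
    dot([t[0],t[1],.117,t[2]-.013],[(18,0,-30),(-18,0,-83),(0,0,4),(0,0,46)],(0,255,0))
    dot([.637,-.078,.1165,0],[(0,155,168),(0,-30,15),(40,-30,15),(0,-30,168)],(255,255,0))
    out.append(im)
cv2.imwrite(f"pics/{sys.argv[1]}.png",np.hstack(out))
E
python3 look.py t2
```

```text
[0.6252361  0.0208217  0.23896979] [-5.89535599e-04 -5.56260418e-02  9.98451499e-01  7.42924491e-06] [-0.6852739  -0.05895737 -2.33743221]
tcp in stand -0.00019745484916355513 0.09951923884102648
```

View pics/t2.png

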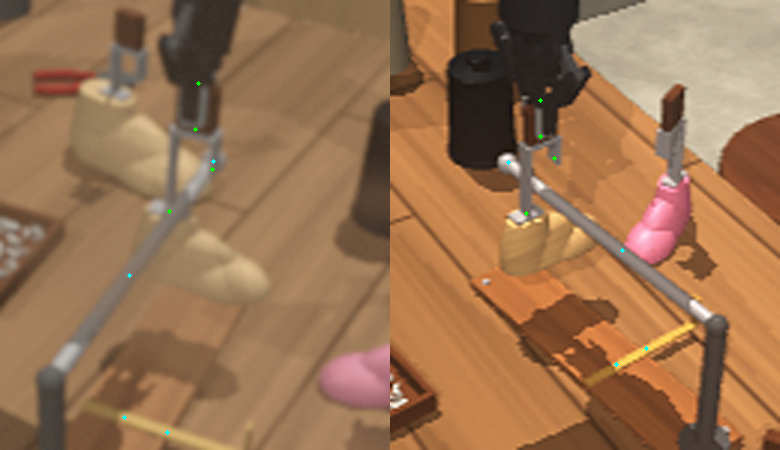

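The hook straddles the rail: scene (195,150) and side (540,150) in the crop, with stem and tip on either side. Next, lower it.

>>> play_rows(
  series=[
    [[0, 0, -0.01, 0, 0, 0, 0], [0, 0, -0.01, 0, 0, 0, 0], [0, 0, -0.01, 0, 0, 0, 0], [0, 0, -0.01, 0, 0, 0, 0], [0, 0, -0.005, 0, 0, 0, 0], [0, 0, 0, 0, 0, 0, 0], [0, 0, 0, 0, 0, 0, 0], [0, 0, 0, 0, 0, 0, 0]],
  ],
)

```text
time: 7.75
tool_pos: [0.6261, 0.0213, 0.1951]
tool_rot: [0.001, -0.056, 0.998, -0.0]
contact_force: [0.5, -0.1, -2.8]
gripper_width: 0.155
grasp_force: 59.5
```

>>> play_rows(
  series=[
    [[0, 0, -0.002, 0, 0, 0, 0], [0, 0, -0.002, 0, 0, 0, 0], [0, 0, 0, 0, 0, 0, 0], [0, 0, 0, 0, 0, 0, 0], [0, 0, 0, 0, 0, 0, 0]],
  ],
)

```text
time: 8.25
tool_pos: [0.6256, 0.0214, 0.1903]
tool_rot: [0.0, -0.056, 0.998, -0.0]
contact_force: [-0.9, 0.1, -3.0]
gripper_width: 0.156
grasp_force: 59.5
```

>>> play_rows(
  series=[
    [[0.0006, -0.005, 0, 0, 0, 0, 0], [0.0012, -0.01, 0, 0, 0, 0, 0], [0.0012, -0.01, 0, 0, 0, 0, 0], [0.0012, -0.01, 0, 0, 0, 0, 0], [0.0012, -0.01, 0, 0, 0, 0, 0], [0.0012, -0.01, 0, 0, 0, 0, 0], [0.0012, -0.01, 0, 0, 0, 0, 0], [0.0012, -0.01, 0, 0, 0, 0, 0], [0.0012, -0.01, 0, 0, 0, 0, 0], [0.0012, -0.01, 0, 0, 0, 0, 0]],
  ],
)

```text
time: 9.25
tool_pos: [0.6371, -0.0745, 0.1903]
tool_rot: [-0.0, -0.056, 0.998, -0.0]
contact_force: [0.2, 0.5, -3.0]
gripper_width: 0.154
grasp_force: 59.5
```

>>> play_rows(
  series=[
    [[0.0012, -0.01, 0, 0, 0, 0, 0], [0.0012, -0.01, 0, 0, 0, 0, 0], [0.0008, -0.007, 0, 0, 0, 0, 0], [0.0008, -0.007, 0, 0, 0, 0, 0], [0, 0, 0, 0, 0, 0, 0], [0, 0, 0, 0, 0, 0, 0]],
  ],
)

```text
time: 9.85
tool_pos: [0.641, -0.1076, 0.1902]
tool_rot: [-0.0, -0.056, 0.998, 0.0]
contact_force: [-0.4, 0.1, -2.5]
gripper_width: 0.156
grasp_force: 59.5
```

```bash
python3 look.py t3
```

```text
[ 0.64095813 -0.10758782  0.19024222] [-7.45656195e-05 -5.59014197e-02  9.98436272e-01  1.92809671e-04] [-0.41437699  0.11913622 -2.52207922]
tcp in stand 0.0004921095477353793 -0.029847343608602746
```

View pics/t3.png

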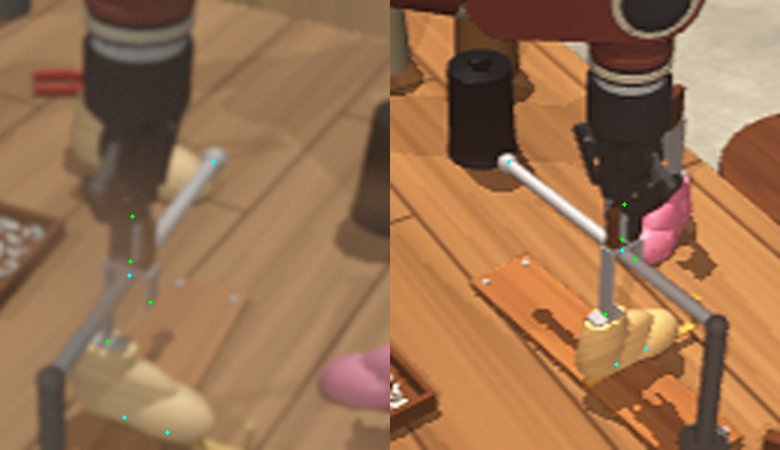

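The hook is on the rail above the strip, with the dots coinciding. I'll creep down to contact.

>>> play_rows(
  series=[
    [[0, 0, -0.001, 0, 0, 0, 0], [0, 0, -0.001, 0, 0, 0, 0], [0, 0, 0, 0, 0, 0, 0], [0, 0, 0, 0, 0, 0, 0]],
  ],
)

```text
time: 10.35
tool_pos: [0.6411, -0.1073, 0.1888]
tool_rot: [0.0, -0.056, 0.998, 0.0]
contact_force: [-1.2, 1.2, 0.7]
gripper_width: 0.158
grasp_force: 60.0
```

Contact: the weight is off the wrist. Release, then retreat upward.

>>> play_rows(
  series=[
    [[0, 0, 0, 0, 0, 0, 0.3], [0, 0, 0, 0, 0, 0, 0.5], [0, 0, 0, 0, 0, 0, 0.6], [0, 0, 0, 0, 0, 0, 0.6], [0, 0, 0, 0, 0, 0, 0.6], [0, 0, 0.01, 0, 0, 0, 0.6], [0, 0, 0.02, 0, 0, 0, 0.6], [0, 0, 0.03, 0, 0, 0, 0.6], [0, 0, 0.03, 0, 0, 0, 0.6], [0, 0, 0.03, 0, 0, 0, 0.6]],
  ],
)

```text
time: 11.35
tool_pos: [0.641, -0.1076, 0.3104]
tool_rot: [0.0, -0.056, 0.998, -0.0]
contact_force: [-0.3, -0.2, -0.0]
gripper_width: 0.599
grasp_force: 0.0
```

>>> play_rows(
  series=[
    [[0, 0, 0.02, 0, 0, 0, 0.6], [0, 0, 0, 0, 0, 0, 0.6], [0, 0, 0, 0, 0, 0, 0.6], [0, 0, 0, 0, 0, 0, 0.6], [0, 0, 0, 0, 0, 0, 0.6], [0, 0, 0, 0, 0, 0, 0.6], [0, 0, 0, 0, 0, 0, 0.6], [0, 0, 0, 0, 0, 0, 0.6], [0, 0, 0, 0, 0, 0, 0.6], [0, 0, 0, 0, 0, 0, 0.6]],
  ],
)

```text
time: 12.35
tool_pos: [0.641, -0.1077, 0.3284]
tool_rot: [0.0, -0.056, 0.998, -0.0]
contact_force: [0.4, -0.0, 0.3]
gripper_width: 0.605
grasp_force: 0.0
```

>>> play_rows(
  series=[
    [[0, 0, 0, 0, 0, 0, 0.6], [0, 0, 0, 0, 0, 0, 0.6], [0, 0, 0, 0, 0, 0, 0.6], [0, 0, 0, 0, 0, 0, 0.6], [0, 0, 0, 0, 0, 0, 0.6], [0, 0, 0, 0, 0, 0, 0.6], [0, 0, 0, 0, 0, 0, 0.6], [0, 0, 0, 0, 0, 0, 0.6], [0, 0, 0, 0, 0, 0, 0.6], [0, 0, 0, 0, 0, 0, 0.6]],
  ],
)

```text
time: 13.35
tool_pos: [0.641, -0.1076, 0.3283]
tool_rot: [0.0, -0.056, 0.998, 0.0]
contact_force: [-0.2, 0.1, -0.5]
gripper_width: 0.601
grasp_force: 0.0
```

```bash
sed -i 's/\[t\[0\],t\[1\],.117,t\[2\]-.013\]/[.641,-.1075,.117,.175]/' look.py; python3 - <<'E'
from plant import manip
import cv2,numpy as np
a=manip.grab_frame("scene")["frame"]
for _ in range(8): b=manip.grab_frame("scene")["frame"]
print("frame diff in 0.4 s",cv2.absdiff(a,b)[150:270,250:350].max())
E
python3 look.py t4
```

```text
frame diff in 0.4 s 5
[ 0.64098917 -0.10767552  0.32833883] [ 6.36220018e-06 -5.59346740e-02  9.98434431e-01 -1.27857586e-05] [ 0.59906131 -0.57954912 -0.09447142]
tcp in stand 0.0005127489743442697 -0.0299380499908259
```

View pics/t4.png

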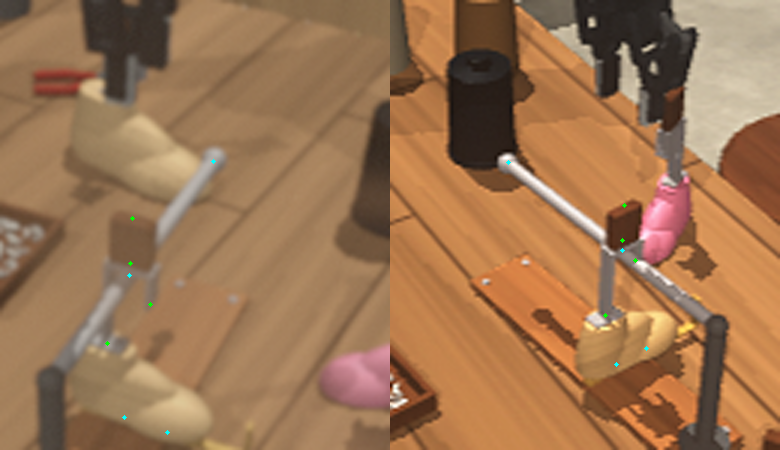

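The last hangs upright and still on the rail above the strip: tab at scene crop (132,240), side crop (624,225). The gripper is clear of it, so I'm handing in.

```bash
python3 -c "
from plant import manip
print(manip.job_done())"
```

```text
the job is handed in; nothing more can be done
None
```

I hooked the small last over the rail near the ball end, slid it along and let go, and the last pictures show it hanging upright and still over the brass strip; the large last was not touched. The job was handed in at about 14 s, and the hand-in call gave no verdict.

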